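# Square a seasoning tin on the labelling board

### The arm

A 7-joint arm with a two-finger parallel gripper is mounted at the origin on the work surface. World frame = base frame: x ahead of the robot, y to its left, z up, the work surface at z = 0. Lengths are in m, angles in rad, forces in N, time in s.
With the tool pointing down it reaches from about 0.35 to 0.9 m from the base axis. Payload 7.2 kg.
Tool frame: the origin (TCP) lies on the mounting face of the last link; the fingertips stand 182 mm ahead of it and the grasp point (between the pads) lies 163 mm ahead of it; z points along the fingers, y is the line along which they close (so a half turn about z gives the same grasp; the last joint's range is limited). The gripper opens to 88 mm and grips with 3 to 60 N. Pads are 20 mm wide; open, the fingers measure 115 mm over their backs; the gripper's body (75 mm by 178 mm) begins 61 mm behind the grasp point.
Start: joints at [-0.068, 0.411, -0.013, 1.596, 0.006, 1.134, -0.082], TCP at [0.625, -0, 0.405] pointing down, gripper open.
Joint ranges: [-2.95, 2.95], [-0.29, 1.99], [-1.47, 1.44], [0.14, 2.54], [-1.03, 4.17], [0.13, 1.85], [-2.86, 2.86]. Speed limits (rad/s): [2.39, 2.39, 3.01, 3.01, 3.14, 3.14, 3.14].

### API

Orientations are given as a unit quaternion [w, x, y, z].
In Python, from rig import * gives the robot as it stands. The module is installed in compiled form; this text tells all that it offers.
- The arm moves only by the shell command python3 -m jog 'ROWS' [FORCE]. ROWS is JSON, a list of rows, each an object with "slide": the shift along the tool's x, y, z in mm, a list of three; "turn": the turn about the tool's z in rad; "hand": the opening, from 0 (shut) to 1 (fully open). A call has 1 to 8 rows; each row shifts and turns the commanded pose from where the row before left it, along the tool's axes as they then stand; what a row does not reach is not made up. A row lasts 1/8 s, in which the tool goes at most 62.5 mm and 10.7 degrees, less where a joint would pass 70% of its speed; a pose out of reach is approached as far as the arm can. A call is refused whole if a number of a shift passes 62.5 or a number of a turn 0.188, either way. A call with a gripper value outside its range is refused whole. The fingers move at their own pace and stop on an object; FORCE is the grip in N (left out, the last holds). Time passes only in rows, so rows that do not move let the fingers close. It gives the time, the measured TCP pose, the force, the opening and the grip force at its end, in the units of the state.
- read_state(): the state, without advancing time (a new reading comes with each control period).
- snapshot(name): name is "scene" or "side" or "wrist"; returns (picture, depth): 480x640x3 uint8, blue, green, red; 480x640 float32, m along the optical axis (not along the pixel's ray), 0 where there is no reading.
- camera_params(name): a dict with "fx", "fy", "cx", "cy" (pixels), "k1" (the pictures are not rectified: a ray, as slopes to the right and down, at radius r is drawn at 1 + k1 r^2 times it, then the intrinsics apply), "origin" and "rotation" of the camera in the world; the wrist camera has in their place "T_tool_cam" (4x4, takes a point from camera to tool coordinates, whose origin is the TCP and whose axes are the flange's). Camera axes: x right, y up, looking along -z (the intrinsics and any distortion apply to the point x, -y, -z); pixel columns grow to the right and rows downward; lengths in m; the calibration is good to about 2 mm. A picture is of the moment at which its call begins: read the wrist's pose just before it. camera_params takes no time and is no camera call.
- close_job(): hands the job in; it is judged then, once.
The state is a dict: "t": time; "q": joint angles; "joint_vel": joint speeds; "effort": joint torques, N m; "position": TCP position; "tcp_rot": TCP orientation; "ft_force": force on the tool from outside, world axes, zero at the start; "torque": the same for the moment, N m; "opening": finger opening in m; "gripper_force": force on a finger pad.
Only numpy, scipy, OpenCV 4.12 (cv2) and the standard library are available. Lean on these libraries where they do the work, as an engineer would, in place of code of your own. Each camera call takes 0.05 s, during which the arm holds its last target. There are 200 camera calls.

### The job

Get the oblong tin ready for its label: set it upright on the white labelling board and push it fully home into the corner of the two metal fences, one long side flush against the rear fence (the one farther from the robot) and one end flush against the side fence. Only then slide the board's end stop by its black grip along the track until it touches the free end of the tin, and leave the tin flush and square. Do not disturb the square tin and the glass jar standing nearby.

Things in the scene. Friction and masses are not known exactly. Their poses are not given: they have to be found in the camera images.
- tin: oblong tinplate tin with a paper band and one small white screw cap on top (radius 13, 9 high) towards its +y end. 62 (x) by 110 (y) by 52 (z) mm without the cap, about 0.4 kg. Origin at the centre of its underside, z up. Either end may go to the side fence.
- board: fixed labelling board: white plate, top 8 mm above the bench, spanning x -85 to 85, y -161 to 149 mm about its origin (on the underside; z up). Two metal fences 12 mm thick rise 40 mm above the plate and form an inner corner at its far left (+x, +y): rear fence along y (5 to 147 mm) at the +x edge, side fence along x (-70 to 70 mm) at the +y edge.
- corner (a point): the inner corner where the two fence faces meet, on the plate's top (board frame 70, 135, 8 mm); axes as the board's. Rear fence face is the plane x = 0 here, side fence face the plane y = 0; the plate's free area is at negative x and y. The seated tin's origin lies at (-31, -55, 0) mm.
- stop (a joint): travel of the end stop along the board's +y, 0 to 0.13 m; 0 = drawn back, away from the side fence; 0.110 = touching a fully seated tin. Resists with about 1.5 N and stays where left. The stop is a metal block 50 (x) by 65 (y) by 12 mm, with an upright face plate 36 mm high and 8 mm thick at its +y end.
- stop_face (a point): foot of the middle of the stop's +y face, on the plate's top, 31 mm in -x from the rear fence face. At travel 0 it lies 110 mm short of the seated tin's free end. Axes as the board's.
- stop_grip (a point): on the stop's black grip fin, 24 (x) by 16 (y) mm, rising from 11 to 57 mm above the plate; this point is on its axis 42 mm above the plate, 45 mm behind (-y) the stop's face. Axes as the board's.
- square_tin: square tinplate tin 72 by 72 by 74 mm with a small cap, to be left alone. Origin at the centre of its underside.
- jar: round glass jar, radius 36, 85 mm high, to be left alone. Origin at the centre of its underside.

How it is judged:
By the outcome, as a careful person would: the job done as asked, in the order asked, and still so for the second after the job is handed in, with the robot touching nothing.
It also fails if it takes over 72 s, if anything falls off the work surface, if the arm or the gripper's body presses on something with over 40 N, if the wrist force passes 120 N, or if a joint passes its speed limit or range.

## Working session

There is one attempt and no reset: what is moved stays moved. The work goes in short steps, Python scripts to look and compute and a shell command to move; the robot and the scene stay as the last step left them, time stands still between calls to the robot, and variables do not carry over. Pictures are saved under pics/ and viewed, at most 10 in all, crops included, and the job is handed in when it is done.

```bash
mkdir -p pics; cat > h.py <<'E'
from rig import *
import numpy as np, cv2
from scipy.spatial.transform import Rotation as R
def T_of(name,s):
    c=camera_params(name)
    if name=="wrist":
        q=s["tcp_rot"];T=np.eye(4);T[:3,:3]=R.from_quat([q[1],q[2],q[3],q[0]]).as_matrix();T[:3,3]=s["position"]
        return c,T@np.array(c["T_tool_cam"])
    T=np.eye(4);T[:3,:3]=np.array(c["rotation"]);T[:3,3]=c["origin"];return c,T
def shot(name,tag):
    s=read_state();im,d=snapshot(name);c,T=T_of(name,s)
    cv2.imwrite(f"pics/{tag}.png",im);np.savez(f"{tag}.npz",im=im,d=d,T=T)
    return im,d
def slopes(c,px):
    px=np.asarray(px,float).reshape(-1,2);K=np.array([[c["fx"],0,c["cx"]],[0,c["fy"],c["cy"]],[0,0,1]])
    return cv2.undistortPoints(px.reshape(-1,1,2),K,np.array([c["k1"],0,0,0.])).reshape(-1,2)
def cloud(name,tag):
    z=np.load(f"{tag}.npz");d=z["d"];T=z["T"];c=camera_params(name)
    v,u=np.mgrid[:480,:640];s=slopes(c,np.c_[u.ravel(),v.ravel()]);dd=d.ravel()
    P=np.c_[s[:,0]*dd,-s[:,1]*dd,-dd]@T[:3,:3].T+T[:3,3];P[dd==0]=np.nan
    return P.reshape(480,640,3)
def onplane(name,tag,px,h):
    T=np.load(f"{tag}.npz")["T"];s=slopes(camera_params(name),px)
    r=np.c_[s[:,0],-s[:,1],-np.ones(len(s))]@T[:3,:3].T
    return T[:3,3]+r*((h-T[2,3])/r[:,2])[:,None]
E
python3 - <<'E'
from h import *
a,_=shot("scene","s0");b,_=shot("wrist","w0")
s=read_state();print(s["position"],s["tcp_rot"],s["ft_force"],s["opening"])
E
```

```text
Traceback (most recent call last):
  File "h.py", line 11, in shot
    s=read_state();im,d=snapshot(name);c,T=T_of(name,s)
                                           ~~~~^^^^^^^^
  File "h.py", line 9, in T_of
    T=np.eye(4);T[:3,:3]=np.array(c["rotation"]);T[:3,3]=c["origin"];return c,T
                ~^^^^^^^
ValueError: could not broadcast input array from shape (4,) into shape (3,3)
```

```bash
sed -i 's/T\[:3,:3\]=np.array(c\["rotation"\])/T[:3,:3]=R.from_quat(np.array(c["rotation"])[[1,2,3,0]]).as_matrix()/' h.py
python3 - <<'E'
from h import *
a,_=shot("scene","s0");b,_=shot("wrist","w0")
s=read_state();print(s["position"],s["tcp_rot"],s["ft_force"],s["opening"])
print(camera_params("wrist"))
E
```

```text
[ 6.24834278e-01 -3.46979067e-05  4.04028092e-01] [-3.76837446e-04  7.07090023e-01  7.07123283e-01 -4.67711956e-04] [-0.00697932  0.04959752 -0.36390361] 0.08769055131975621
{'fx': 346.22267937230004, 'fy': 346.22267937230004, 'cx': 319.2904850851211, 'cy': 241.67537216953815, 'k1': -0.04449120334277526, 'T_tool_cam': array([[-3.23428236e-04,  9.61161435e-01,  2.75986577e-01,
         7.51664442e-02],
       [ 9.99999864e-01,  1.98037879e-04,  4.82203955e-04,
         5.86128905e-04],
       [ 4.08820049e-04,  2.75986696e-01, -9.61161369e-01,
         1.99582311e-02],
       [ 0.00000000e+00,  0.00000000e+00,  0.00000000e+00,
         1.00000000e+00]])}
```

View pics/s0.png

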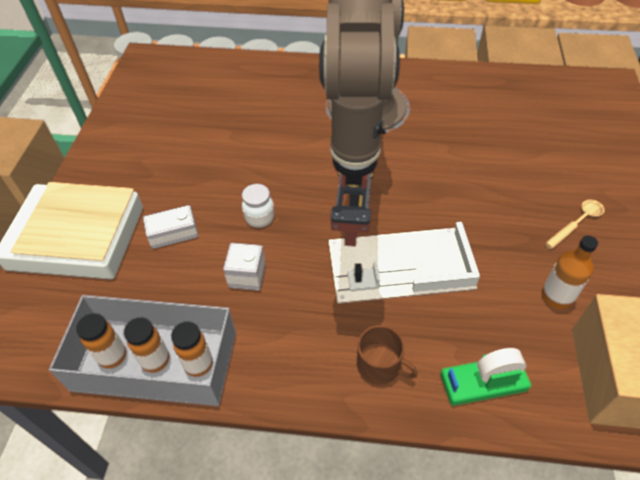

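View pics/w0.png

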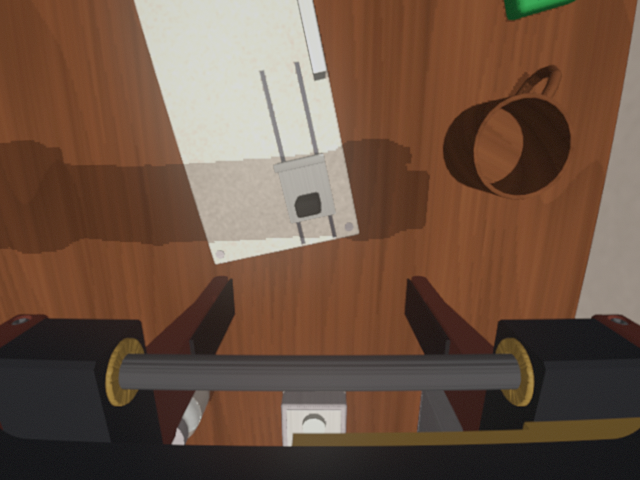

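Scene camera looks back at the robot, so image right is +y and image down is +x. The tin, with its cap at (183,215), lies near (170,227). The square tin is at (245,265), the jar at (257,205), and the board runs from (335,240) to (475,285) with its corner bottom right. In the wrist view the board's near-right corner is at (358,233), the stop at (305,190), and the rear fence ends at (318,75).

```bash
python3 - <<'E'
from h import *
P=cloud("scene","s0")
def box(u0,v0,u1,v1,zl,zh,n):
    Q=P[v0:v1,u0:u1].reshape(-1,3);Q=Q[(Q[:,2]>zl)&(Q[:,2]<zh)]
    r=cv2.minAreaRect((Q[:,:2]*1000).astype(np.float32))
    print(n,len(Q),"zmed",np.median(Q[:,2]).round(4),"max",Q[:,2].max().round(4),"rect",np.round(r[0],1),np.round(r[1],1),round(r[2],1))
box(135,195,205,255,.04,.056,"tin top"); box(135,195,205,255,.056,.08,"tin cap")
box(135,195,205,255,.01,.08,"tin all")
box(215,235,275,295,.065,.08,"sq top");box(230,175,280,235,.07,.1,"jar")
box(400,220,485,300,.04,.055,"fence top")
box(330,220,485,305,.003,.012,"plate")
im=np.load("s0.npz")["im"]
cv2.imwrite("pics/c1.png",np.hstack([cv2.resize(im[190:310,120:300],None,fx=2.2,fy=2.2,interpolation=2),cv2.resize(im[190:310,320:500],None,fx=2.2,fy=2.2,interpolation=2)]))
E
```

```text
tin top 951 zmed 0.0528 max 0.056 rect [ 484.9 -453.8] [154.6 115.6] 33.1
tin cap 224 zmed 0.058 max 0.0669 rect [ 488.  -452.4] [143.6 105.4] 31.6
tin all 1672 zmed 0.0517 max 0.0669 rect [ 499.7 -451.1] [134.3 155.4] 5.9
sq top 857 zmed 0.0752 max 0.08 rect [ 619.1 -233.3] [73.7 75.9] 88.5
jar 519 zmed 0.0853 max 0.0909 rect [ 444.5 -237. ] [64.3 61. ] 10.0
fence top 768 zmed 0.0482 max 0.0549 rect [542.  192.9] [155.3 144.8] 11.9
plate 6733 zmed 0.0085 max 0.012 rect [540.4 134.7] [239.  370.7] 5.5
```

View pics/c1.png

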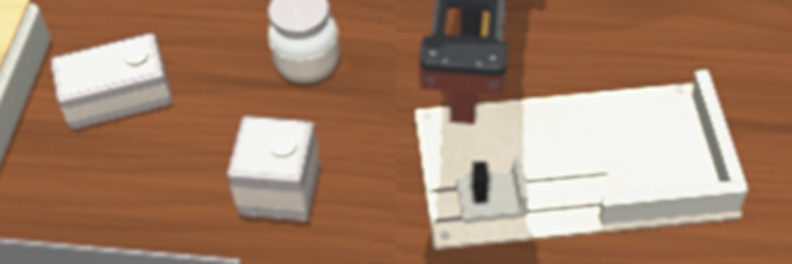

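Tin stands upright on the bench, cap at its +y end, yawed roughly +15°. The board is yawed similarly, with the fence corner at crop (742,190). The stop is drawn back. I'll take a wrist close-up of the board first, then of the tin.

```bash
python3 -m jog '[{"slide":[50,-20,0]},{"slide":[50,-20,0]},{"slide":[0,-20,0]},{"slide":[0,0,0]},{"slide":[0,0,0]}]'; python3 - <<'E'
from h import *
shot("wrist","w1")
E
```

```text
validation failed for argument at $[0]...
```

View pics/w1.png

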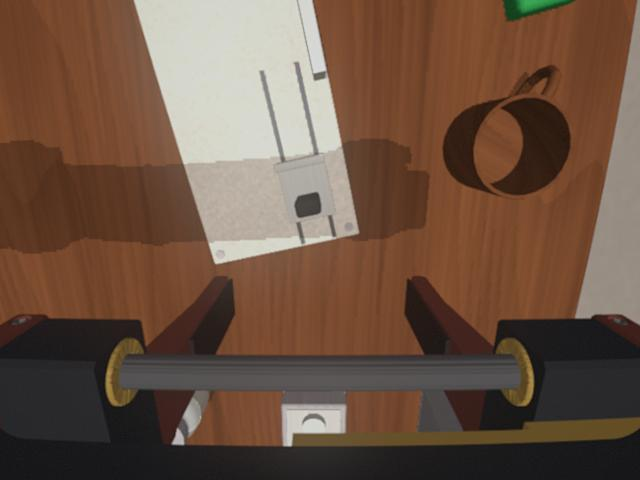

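```bash
python3 -m jog '[{"slide":[-62,0,0]},{"slide":[-62,-15,0]},{"slide":[-62,-15,0]},{"slide":[-62,-15,0]},{"slide":[-62,-15,0]},{"slide":[-62,-10,0]},{"slide":[-62,0,0]},{"slide":[-62,0,0]}]';python3 -m jog '[{"slide":[-62,0,0]},{"slide":[-50,0,0]},{"slide":[0,0,0]},{"slide":[0,0,0]}]'; python3 - <<'E'
from h import *
shot("wrist","w2")
E
```

```text
validation failed for argument at $[0]...
validation failed for argument at $[0]...
```

View pics/w2.png

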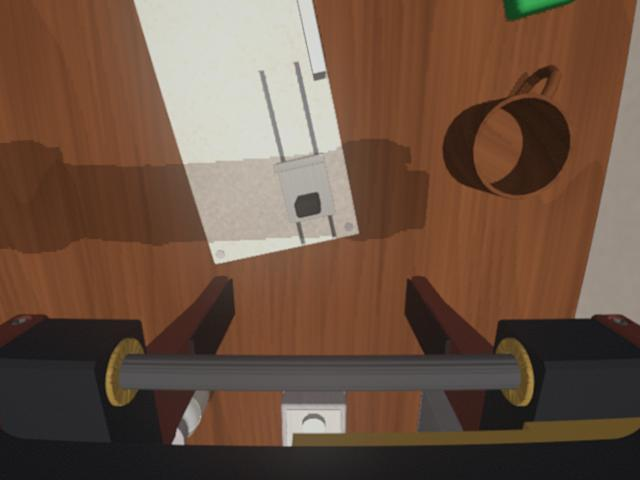

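The rows were refused and the arm stayed put, so both pictures match the first one. Each row probably needs all three keys.

```bash
python3 -m jog '[{"slide":[50,-20,0],"turn":0,"hand":1},{"slide":[50,-20,0],"turn":0,"hand":1},{"slide":[0,-20,0],"turn":0,"hand":1},{"slide":[0,0,0],"turn":0,"hand":1},{"slide":[0,0,0],"turn":0,"hand":1}]' && python3 - <<'E'
from h import *
shot("wrist","w1")
E
```

```text
t: 0.88
position: [0.5656, 0.0992, 0.4048]
tcp_rot: [0.0, 0.708, 0.707, 0.0]
ft_force: [1.0, 0.5, -0.5]
opening: 0.0878
gripper_force: 0.0
```

View pics/w1.png

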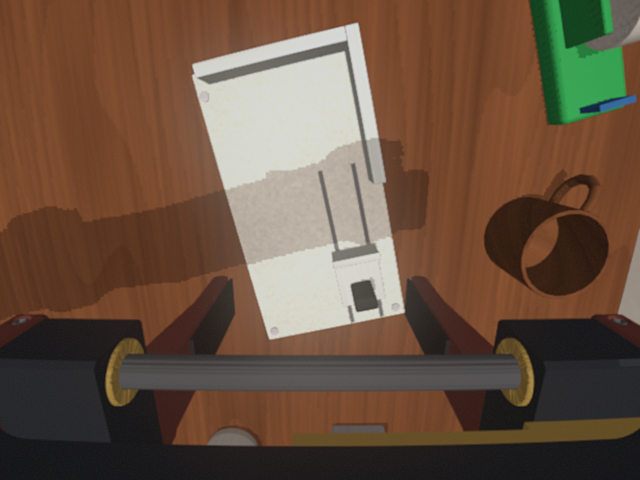

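```bash
python3 -m jog '[{"slide":[-62,0,0],"turn":0,"hand":1},{"slide":[-62,-10,0],"turn":0,"hand":1},{"slide":[-62,-15,0],"turn":0,"hand":1},{"slide":[-62,-15,0],"turn":0,"hand":1},{"slide":[-62,-15,0],"turn":0,"hand":1},{"slide":[-62,-10,0],"turn":0,"hand":1},{"slide":[-62,0,0],"turn":0,"hand":1},{"slide":[-62,0,0],"turn":0,"hand":1}]';python3 -m jog '[{"slide":[-62,0,0],"turn":0,"hand":1},{"slide":[-50,0,0],"turn":0,"hand":1},{"slide":[0,0,0],"turn":0,"hand":1},{"slide":[0,0,0],"turn":0,"hand":1}]' && python3 - <<'E'
from h import *
shot("wrist","w2")
E
```

```text
t: 1.92
position: [0.5006, -0.3947, 0.4047]
tcp_rot: [0.0, 0.708, 0.707, -0.0]
ft_force: [1.3, 0.7, -0.1]
opening: 0.0883
gripper_force: 0.0
t: 2.42
position: [0.501, -0.5039, 0.4039]
tcp_rot: [-0.001, 0.707, 0.707, 0.0]
ft_force: [0.5, -0.2, -0.4]
opening: 0.0878
gripper_force: 0.0
```

View pics/w2.png

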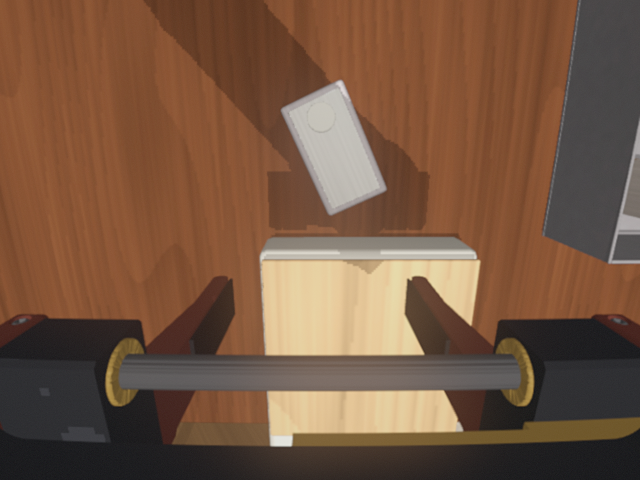

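Board view: plate corners at (271,338) and (405,313). The fence outer top edge runs (193,65)–(358,24), and the rear fence ends at (384,183). The tin's top corners are (282,110), (342,82), (386,187) and (331,214), with the cap at (321,116).

```bash
python3 - <<'E'
from h import *
from scipy.optimize import least_squares
# board fit by projection: unknown x,y,yaw
pts=[((271,338),(-85,-161,8)),((405,313),(85,-161,8)),((193,65),(-70,147,48)),((358,24),(82,147,48)),((384,183),(82,5,48))]
W=np.array([onplane("wrist","w1",[p],b[2]/1000)[0] for p,b in pts])*1000
B=np.array([b for _,b in pts],float)
def rot(a):return np.array([[np.cos(a),-np.sin(a)],[np.sin(a),np.cos(a)]])
def fit(W,B):
    r=least_squares(lambda p:((B[:,:2]@rot(p[2]).T+p[:2])-W[:,:2]).ravel(),[550,100,.2]);print("fit",r.x[:2].round(1),np.degrees(r.x[2]).round(2),"res",r.fun.round(1));return r.x
b=fit(W,B)
print("corner",(rot(b[2])@[70,135]+b[:2]).round(1),"grip0",(rot(b[2])@[39,-130]+b[:2]).round(1))
print("stop face top edge px ", [ (rot(b[2]).T@(onplane("wrist","w1",[p],.044)[0,:2]*1000-b[:2])).round(1) for p in [(332,251),(377,243)]])
print("fin top", (rot(b[2]).T@(onplane("wrist","w1",[(363,288)],.065)[0,:2]*1000-b[:2])).round(1))
tp=[((282,110),(-31,55,52)),((342,82),(31,55,52)),((386,187),(31,-55,52)),((331,214),(-31,-55,52)),((321,116),(0,37,61))]
W=np.array([onplane("wrist","w2",[p],t[2]/1000)[0] for p,t in tp])*1000
t=fit(W[:4],np.array([q for _,q in tp[:4]],float)); print("cap local",(rot(t[2]).T@(W[4,:2]-t[:2])).round(1))
for n,(u,v) in (("w1",(230,200)),("w1",(300,310)),("w2",(345,160)),("w2",(360,185)),("w2",(250,200))): print(n,u,v,cloud("wrist",n)[v,u].round(4))
E
```

```text
fit [552.4 114.9] 12.53 res [-2.  -2.9  0.5  0.1 -1.1  0.6  0.2  1.3  2.4  1. ]
corner [591.4 261.9] grip0 [618.7  -3.5]
stop face top edge px  [array([ 15.8, -53.2]), array([ 62.7, -54.9])]
fin top [ 38.7 -91.3]
fit [ 516.8 -435.2] 25.1 res [-2.3  1.1 -0.1  3.9  3.  -2.5 -0.7 -2.5]
cap local [-0.  32.7]
w1 230 200 [0.4683 0.1139 0.0079]
w1 300 310 [ 0.543  -0.0191  0.0086]
w2 345 160 [ 0.5254 -0.4441  0.0517]
w2 360 185 [ 0.5399 -0.4672  0.0539]
w2 250 200 [ 4.238e-01 -4.900e-01  1.000e-04]
```

```bash
python3 - <<'E'
from h import *
C=cloud("wrist","w2")
for p in [(300,250),(300,240),(440,245),(370,300),(280,245),(460,250)]: print(p,C[p[1],p[0]].round(3))
E
python3 -m jog '[{"slide":[35,8,20],"turn":-0.146,"hand":1},{"slide":[0,0,20],"turn":-0.146,"hand":1},{"slide":[0,0,20],"turn":-0.146,"hand":1},{"slide":[0,0,0],"turn":0,"hand":1},{"slide":[0,0,0],"turn":0,"hand":1}]'
```

```text
(300, 250) [ 0.482 -0.532  0.054]
(300, 240) [ 0.48  -0.53   0.021]
(440, 245) [ 0.626 -0.53   0.042]
(370, 300) [ 0.551 -0.577  0.075]
(280, 245) [ 0.461 -0.53   0.041]
(460, 250) [ 0.642 -0.531  0.056]
t: 3.1
position: [0.5095, -0.4682, 0.3458]
tcp_rot: [0.001, 0.538, 0.843, 0.0]
ft_force: [0.9, -0.4, 0.8]
opening: 0.0878
gripper_force: 0.0
```

```bash
python3 -m jog '[{"slide":[15,11,20],"turn":0,"hand":1},{"slide":[14,10,30],"turn":0,"hand":1},{"slide":[0,0,30],"turn":0,"hand":1},{"slide":[0,0,20],"turn":0,"hand":1},{"slide":[0,0,0],"turn":0,"hand":1},{"slide":[0,0,0],"turn":0,"hand":1}]' 30; python3 - <<'E'
from h import *
shot("wrist","w3")
E
```

```text
t: 3.85
position: [0.516, -0.4341, 0.246]
tcp_rot: [0.001, 0.537, 0.844, -0.0]
ft_force: [-0.1, 0.3, 0.8]
opening: 0.088
gripper_force: 0.0
```

View pics/w3.png

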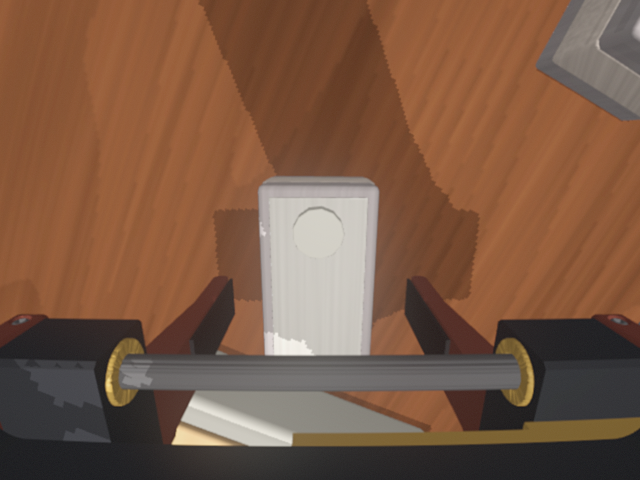

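The tin sits centred between the fingers (edges at columns 263 and 377) and square to the gripper, with its cap end at row 185. Next I descend and grip.

```bash
python3 - <<'E'
from h import *
w=onplane("wrist","w3",[(264,187),(376,187),(318,233)],.052)*1000;print(w.round(1))
a=np.radians(25);print(((w[:,:2]-[516,-434.1])@np.array([[-np.sin(a),np.cos(a)],[np.cos(a),np.sin(a)]]).T).round(1))
E
python3 -m jog '[{"slide":[0,0,24],"turn":0,"hand":1},{"slide":[0,0,24],"turn":0,"hand":1},{"slide":[0,0,0],"turn":0,"hand":0},{"slide":[0,0,0],"turn":0,"hand":0},{"slide":[0,0,0],"turn":0,"hand":0},{"slide":[0,0,0],"turn":0,"hand":0},{"slide":[0,0,0],"turn":0,"hand":0},{"slide":[0,0,0],"turn":0,"hand":0}]' 30
```

```text
[[ 468.8 -397.4   52. ]
 [ 519.7 -373.7   52. ]
 [ 503.4 -407.6   52. ]]
[[ 53.2 -27.3]
 [ 53.2  28.9]
 [ 29.4  -0.2]]
t: 4.9
position: [0.5159, -0.4341, 0.1982]
tcp_rot: [0.001, 0.537, 0.844, -0.0]
ft_force: [-0.4, 0.4, 7.2]
opening: 0.0618
gripper_force: 30.0
```

```bash
python3 -m jog '[{"slide":[0,0,-20],"turn":0,"hand":0},{"slide":[0,0,-40],"turn":0,"hand":0},{"slide":[0,0,-40],"turn":0.1,"hand":0},{"slide":[0,0,-20],"turn":0.118,"hand":0},{"slide":[0,0,0],"turn":0,"hand":0}]';python3 -m jog '[{"slide":[25,7,0],"turn":0,"hand":0},{"slide":[50,14,0],"turn":0,"hand":0},{"slide":[50,14,0],"turn":0,"hand":0},{"slide":[50,14,0],"turn":0,"hand":0},{"slide":[50,14,0],"turn":0,"hand":0},{"slide":[50,14,0],"turn":0,"hand":0},{"slide":[50,14,0],"turn":0,"hand":0},{"slide":[50,14,0],"turn":0,"hand":0}]';python3 -m jog '[{"slide":[50,14,0],"turn":0,"hand":0},{"slide":[50,14,0],"turn":0,"hand":0},{"slide":[50,14,0],"turn":0,"hand":0},{"slide":[40,11,0],"turn":0,"hand":0},{"slide":[20,5,0],"turn":0,"hand":0},{"slide":[0,0,0],"turn":0,"hand":0},{"slide":[0,0,0],"turn":0,"hand":0}]'; python3 - <<'E'
from h import *
shot("wrist","w4")
E
```

```text
t: 5.52
position: [0.5162, -0.4335, 0.3192]
tcp_rot: [0.002, 0.625, 0.781, 0.0]
ft_force: [-0.3, -0.8, -5.0]
opening: 0.0618
gripper_force: 30.0
t: 6.52
position: [0.5357, -0.0428, 0.3158]
tcp_rot: [-0.001, 0.624, 0.782, -0.001]
ft_force: [0.5, 0.1, -5.2]
opening: 0.0615
gripper_force: 30.0
t: 7.4
position: [0.5472, 0.171, 0.3162]
tcp_rot: [0.0, 0.626, 0.78, -0.001]
ft_force: [0.5, -0.3, -4.9]
opening: 0.0619
gripper_force: 30.0
```

View pics/w4.png

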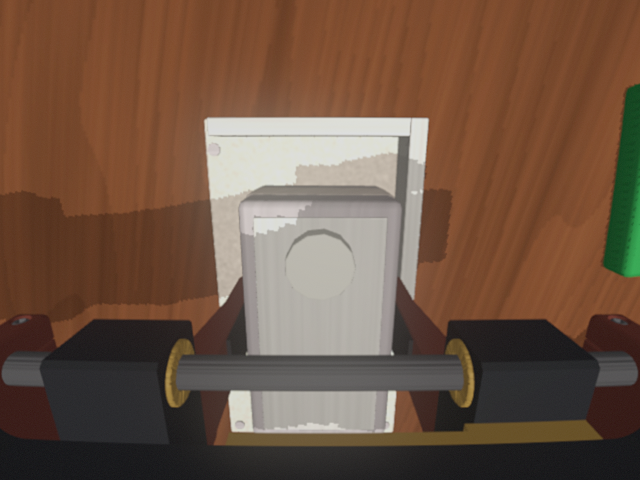

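The gripped tin is above the board. The fence inner corner's top shows at (411,136), and the side fence's inner edge is level at row 136, so the tool is square to the board.

```bash
python3 - <<'E'
from h import *
p=np.array([547.2,171.0]);a=2*np.arctan2(.78,.626)-np.pi/2;print(np.degrees(a))
M=np.array([[-np.sin(a),np.cos(a)],[np.cos(a),np.sin(a)]])
for px,h in (((411,136),.048),((208,136),.048),((402,280),.048),((206,119),.048),((427,119),.048)): 
    print(px,(M@(onplane("wrist","w4",[px],h)[0,:2]*1000-p)).round(1))
C=cloud("wrist","w4");V=C[100:250,190:440].reshape(-1,3);V=V[(V[:,2]>.043)&(V[:,2]<.053)]
L=(V[:,:2]*1000-p)@M.T
r=L[(L[:,0]<100)];s=L[L[:,1]<20]
print("rear",np.percentile(r[:,1],[2,50,98]),"side",np.percentile(s[:,0],[2,50,98]))
E
```

```text
12.501446162200978
(411, 136) [79.4 63.3]
(208, 136) [ 79.5 -76.9]
(402, 280) [-27.3  64. ]
(206, 119) [ 90.7 -77.4]
(427, 119) [90.7 73.6]
rear [-72.52925745  34.84324429  73.42313118] side [79.85529048 85.79400681 91.77222033]
```

```bash
python3 -m jog '[{"slide":[10,3,15],"turn":0,"hand":0},{"slide":[8,3,30],"turn":0,"hand":0},{"slide":[0,0,30],"turn":0,"hand":0},{"slide":[0,0,20],"turn":0,"hand":0},{"slide":[0,0,8],"turn":0,"hand":0},{"slide":[0,0,4],"turn":0,"hand":0},{"slide":[0,0,1],"turn":0,"hand":0},{"slide":[0,0,0],"turn":0,"hand":0}]'
```

```text
t: 8.45
position: [0.5493, 0.1919, 0.2093]
tcp_rot: [0.0, 0.625, 0.78, 0.001]
ft_force: [0.2, -0.0, -3.8]
opening: 0.0618
gripper_force: 30.0
```

```bash
python3 -m jog '[{"slide":[0,0,1],"turn":0,"hand":0},{"slide":[0,0,1],"turn":0,"hand":0},{"slide":[0,0,0],"turn":0,"hand":0},{"slide":[0,0,0],"turn":0,"hand":0}]'
```

```text
t: 8.95
position: [0.549, 0.1919, 0.2067]
tcp_rot: [0.0, 0.625, 0.78, 0.0]
ft_force: [-0.7, 0.7, -4.7]
opening: 0.0621
gripper_force: 30.0
```

```bash
python3 -m jog '[{"slide":[0,0,1],"turn":0,"hand":0},{"slide":[0,0,1],"turn":0,"hand":0},{"slide":[0,0,0],"turn":0,"hand":0},{"slide":[0,0,0],"turn":0,"hand":0}]'
```

```text
t: 9.45
position: [0.5491, 0.1919, 0.2062]
tcp_rot: [0.0, 0.625, 0.78, 0.0]
ft_force: [-4.9, -1.2, 11.3]
opening: 0.062
gripper_force: 30.0
```

```bash
python3 -m jog '[{"slide":[0,0,-1],"turn":0,"hand":0.8},{"slide":[0,0,0],"turn":0,"hand":0.8},{"slide":[0,0,0],"turn":0,"hand":0.8},{"slide":[0,0,-20],"turn":0,"hand":0.8},{"slide":[0,0,-50],"turn":0,"hand":0.8},{"slide":[-2,-30,0],"turn":0,"hand":0},{"slide":[0,-35,0],"turn":0,"hand":0},{"slide":[0,0,0],"turn":0,"hand":0}]';python3 -m jog '[{"slide":[0,0,0],"turn":0,"hand":0},{"slide":[0,0,30],"turn":0,"hand":0},{"slide":[0,0,35],"turn":0,"hand":0},{"slide":[0,0,0],"turn":0,"hand":0},{"slide":[0,6,0],"turn":0,"hand":0},{"slide":[0,6,0],"turn":0,"hand":0},{"slide":[0,0,0],"turn":0,"hand":0}]'
```

```text
t: 10.45
position: [0.4843, 0.1753, 0.2757]
tcp_rot: [-0.0, 0.625, 0.781, -0.001]
ft_force: [-0.1, 0.8, -0.4]
opening: 0.0437
gripper_force: 0.0
t: 11.32
position: [0.4988, 0.1786, 0.2117]
tcp_rot: [0.001, 0.625, 0.78, 0.001]
ft_force: [-0.3, -0.4, 0.4]
opening: 0.0005
gripper_force: 0.0
```

```bash
python3 -m jog '[{"slide":[0,4,0],"turn":0,"hand":0},{"slide":[0,4,0],"turn":0,"hand":0},{"slide":[0,4,0],"turn":0,"hand":0},{"slide":[0,4,0],"turn":0,"hand":0},{"slide":[0,4,0],"turn":0,"hand":0},{"slide":[0,4,0],"turn":0,"hand":0},{"slide":[0,4,0],"turn":0,"hand":0},{"slide":[0,0,0],"turn":0,"hand":0}]';python3 -m jog '[{"slide":[0,1,0],"turn":0,"hand":0},{"slide":[0,1,0],"turn":0,"hand":0},{"slide":[0,1,0],"turn":0,"hand":0},{"slide":[0,0,0],"turn":0,"hand":0},{"slide":[0,0,0],"turn":0,"hand":0}]'
```

```text
t: 12.32
position: [0.5247, 0.1844, 0.2105]
tcp_rot: [-0.0, 0.625, 0.78, -0.001]
ft_force: [-4.2, -1.0, 4.9]
opening: 0.0001
gripper_force: 2.5
t: 12.95
position: [0.5274, 0.185, 0.2105]
tcp_rot: [-0.0, 0.625, 0.78, -0.001]
ft_force: [-5.1, -1.1, 5.2]
opening: 0.0003
gripper_force: 2.8
```

```bash
python3 -m jog '[{"slide":[0,1,0],"turn":0,"hand":0},{"slide":[0,1,0],"turn":0,"hand":0},{"slide":[0,1,0],"turn":0,"hand":0},{"slide":[0,0,0],"turn":0,"hand":0}]';python3 -m jog '[{"slide":[0,1,0],"turn":0,"hand":0},{"slide":[0,1,0],"turn":0,"hand":0},{"slide":[0,0,0],"turn":0,"hand":0}]'
```

```text
t: 13.45
position: [0.5304, 0.1857, 0.2105]
tcp_rot: [-0.0, 0.625, 0.781, -0.001]
ft_force: [-5.1, -0.3, 4.8]
opening: 0.0008
gripper_force: 2.9
t: 13.82
position: [0.5323, 0.1861, 0.2105]
tcp_rot: [-0.0, 0.625, 0.781, -0.001]
ft_force: [-5.0, -0.7, 4.9]
opening: 0.0006
gripper_force: 2.8
```

```bash
for i in 1 2 3; do :; done; python3 -m jog '[{"slide":[0,1,0],"turn":0,"hand":0},{"slide":[0,1,0],"turn":0,"hand":0},{"slide":[0,0,0],"turn":0,"hand":0}]';python3 -m jog '[{"slide":[0,1,0],"turn":0,"hand":0},{"slide":[0,1,0],"turn":0,"hand":0},{"slide":[0,0,0],"turn":0,"hand":0}]'
```

```text
t: 14.2
position: [0.5338, 0.1865, 0.2105]
tcp_rot: [-0.001, 0.625, 0.781, -0.001]
ft_force: [-7.4, -0.9, 7.1]
opening: 0.0007
gripper_force: 4.3
t: 14.58
position: [0.5345, 0.1868, 0.2105]
tcp_rot: [-0.002, 0.625, 0.781, -0.003]
ft_force: [-13.4, -2.8, 13.0]
opening: 0.0003
gripper_force: 7.7
```

Long side is against the rear fence (force rose to 13 N). Next I go round and push the end.

```bash
python3 -m jog '[{"slide":[0,-12,0],"turn":0,"hand":0},{"slide":[0,0,-35],"turn":0,"hand":0},{"slide":[0,0,-35],"turn":0,"hand":0},{"slide":[-40,30,0],"turn":0,"hand":0},{"slide":[-40,30,0],"turn":0,"hand":0},{"slide":[0,0,0],"turn":0,"hand":0},{"slide":[0,0,0],"turn":0,"hand":0}]'; python3 - <<'E'
from h import *
shot("wrist","w5")
E
```

```text
t: 15.45
position: [0.6007, 0.1197, 0.2802]
tcp_rot: [-0.0, 0.625, 0.78, 0.0]
ft_force: [-0.2, 0.4, -0.2]
opening: 0.0008
gripper_force: 0.0
```

View pics/w5.png

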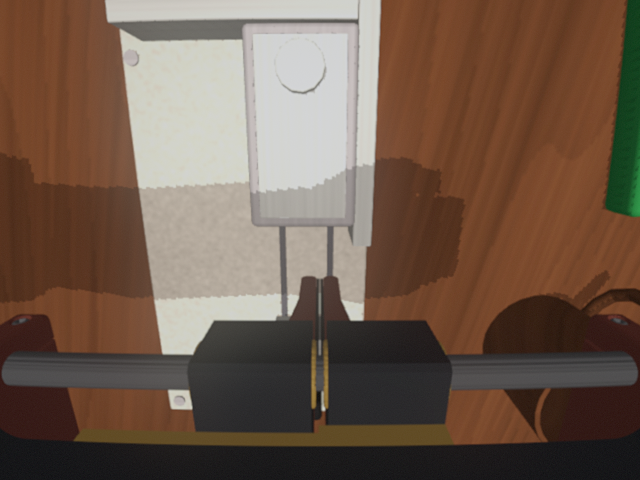

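The tin is flush along the rear fence. Its free end is at row 225 and its far end at about row 25, a few mm short of the side fence. That was my last picture; from here I use numbers.

```bash
cat > loc.py <<'E'
from h import *
def local(name,tag,px,h,p,a=np.radians(12.5)):
    M=np.array([[-np.sin(a),np.cos(a)],[np.cos(a),np.sin(a)]])
    return (M@(onplane(name,tag,[px],h)[0,:2]*1000-p)).round(1)
E
python3 - <<'E'
from loc import *
p=np.array([600.7,119.7])
for px,h in (((254,224),.06),((354,224),.06),((245,26),.06),((356,26),.06),((357,20),.048),((352,245),.048),((288,318),.044)): print(px,local("wrist","w5",px,h,p))
C=cloud("wrist","w5")
a=np.radians(12.5);M=np.array([[-np.sin(a),np.cos(a)],[np.cos(a),np.sin(a)]])
V=C.reshape(-1,3);V=V[np.isfinite(V[:,0])&(V[:,2]>.038)&(V[:,2]<.050)];L=(V[:,:2]*1000-p)@M.T
L=L[(abs(L[:,1])<60)&(L[:,0]<20)];print(np.percentile(L,[1,50,99],axis=0) if len(L) else 0)
E
```

```text
(254, 224) [ 28.6 -38.5]
(354, 224) [28.6 20.9]
(245, 26) [134.2 -38.4]
(356, 26) [134.1  19.2]
(357, 20) [140.6  20.8]
(352, 245) [12.1 21.3]
(288, 318) [-42.2 -21.4]
[[-65.46489259   0.21628814]
 [ 15.49462968  26.33619532]
 [ 19.85461938  33.3791137 ]]
```

```bash
python3 -m jog '[{"slide":[0,-7,10],"turn":0,"hand":0},{"slide":[0,0,30],"turn":0,"hand":0},{"slide":[0,0,28],"turn":0,"hand":0},{"slide":[5,0,0],"turn":0,"hand":0},{"slide":[5,0,0],"turn":0,"hand":0},{"slide":[2,0,0],"turn":0,"hand":0},{"slide":[0,0,0],"turn":0,"hand":0}]';python3 -m jog '[{"slide":[2,0,0],"turn":0,"hand":0},{"slide":[2,0,0],"turn":0,"hand":0},{"slide":[2,0,0],"turn":0,"hand":0},{"slide":[0,0,0],"turn":0,"hand":0}]'
```

```text
t: 16.38
position: [0.5918, 0.1301, 0.2136]
tcp_rot: [0.0, 0.625, 0.781, 0.001]
ft_force: [0.2, 0.7, 0.0]
opening: 0.0004
gripper_force: 0.0
t: 16.88
position: [0.5906, 0.1348, 0.2128]
tcp_rot: [0.0, 0.625, 0.78, -0.0]
ft_force: [0.4, -4.6, 3.0]
opening: 0.0002
gripper_force: 2.1
```

```bash
python3 -m jog '[{"slide":[1,0,0],"turn":0,"hand":0},{"slide":[1,0,0],"turn":0,"hand":0},{"slide":[0,0,0],"turn":0,"hand":0}]'
```

```text
t: 17.25
position: [0.5901, 0.1368, 0.2128]
tcp_rot: [0.0, 0.625, 0.78, -0.0]
ft_force: [0.9, -5.5, 3.3]
opening: 0.0004
gripper_force: 2.5
```

```bash
python3 -m jog '[{"slide":[1,0,0],"turn":0,"hand":0},{"slide":[1,0,0],"turn":0,"hand":0},{"slide":[0,0,0],"turn":0,"hand":0}]';python3 -m jog '[{"slide":[1,0,0],"turn":0,"hand":0},{"slide":[0,0,0],"turn":0,"hand":0}]'
```

```text
t: 17.62
position: [0.5897, 0.1385, 0.2128]
tcp_rot: [0.0, 0.626, 0.78, -0.0]
ft_force: [0.1, -5.2, 4.1]
opening: 0.0001
gripper_force: 2.8
t: 17.88
position: [0.5897, 0.1387, 0.2129]
tcp_rot: [0.001, 0.626, 0.78, -0.001]
ft_force: [1.4, -8.1, 3.2]
opening: 0.0007
gripper_force: 3.9
```

```bash
python3 -m jog '[{"slide":[1,0,0],"turn":0,"hand":0},{"slide":[0,0,0],"turn":0,"hand":0}]'
```

```text
t: 18.12
position: [0.5897, 0.1389, 0.2129]
tcp_rot: [0.001, 0.626, 0.78, -0.001]
ft_force: [1.7, -8.7, 3.8]
opening: 0.0003
gripper_force: 5.0
```

```bash
python3 -m jog '[{"slide":[1,0,0],"turn":0,"hand":0},{"slide":[1,0,0],"turn":0,"hand":0},{"slide":[0,0,0],"turn":0,"hand":0}]'
```

```text
t: 18.5
position: [0.5896, 0.1392, 0.2129]
tcp_rot: [0.002, 0.627, 0.779, -0.002]
ft_force: [2.0, -13.8, 5.7]
opening: 0.0003
gripper_force: 7.2
```

Seated against the side fence. I'll re-press the long side at two points to square it up.

```bash
python3 -m jog '[{"slide":[-8,0,0],"turn":0,"hand":0},{"slide":[0,0,-35],"turn":0,"hand":0},{"slide":[0,0,-35],"turn":0,"hand":0},{"slide":[24,-32,0],"turn":0,"hand":0},{"slide":[24,-32,0],"turn":0,"hand":0},{"slide":[0,0,35],"turn":0,"hand":0},{"slide":[0,0,35],"turn":0,"hand":0},{"slide":[0,0,0],"turn":0,"hand":0}]';python3 -m jog '[{"slide":[0,6,0],"turn":0,"hand":0},{"slide":[0,5,0],"turn":0,"hand":0},{"slide":[0,2,0],"turn":0,"hand":0},{"slide":[0,0,0],"turn":0,"hand":0}]'
```

```text
t: 19.5
position: [0.516, 0.1689, 0.2106]
tcp_rot: [-0.002, 0.625, 0.781, -0.002]
ft_force: [0.0, -0.9, 0.0]
opening: 0.0005
gripper_force: 0.0
t: 20.0
position: [0.5304, 0.1712, 0.2132]
tcp_rot: [0.0, 0.625, 0.78, 0.0]
ft_force: [-0.2, 0.4, 0.2]
opening: 0.0003
gripper_force: 0.0
```

```bash
python3 -m jog '[{"slide":[0,2,0],"turn":0,"hand":0},{"slide":[0,1,0],"turn":0,"hand":0},{"slide":[0,0,0],"turn":0,"hand":0}]'
```

```text
t: 20.38
position: [0.533, 0.1719, 0.2126]
tcp_rot: [-0.0, 0.625, 0.78, -0.0]
ft_force: [-0.1, -0.7, -1.0]
opening: 0.0006
gripper_force: 0.0
```

```bash
python3 -m jog '[{"slide":[0,1,0],"turn":0,"hand":0},{"slide":[0,1,0],"turn":0,"hand":0},{"slide":[0,1,0],"turn":0,"hand":0},{"slide":[0,0,0],"turn":0,"hand":0}]'; python3 -m jog '[{"slide":[0,1,0],"turn":0,"hand":0},{"slide":[0,1,0],"turn":0,"hand":0},{"slide":[0,0,0],"turn":0,"hand":0}]'
```

```text
t: 20.88
position: [0.536, 0.1725, 0.2127]
tcp_rot: [0.0, 0.625, 0.78, 0.0]
ft_force: [-0.1, -0.5, 0.1]
opening: 0.0004
gripper_force: 0.0
t: 21.25
position: [0.5372, 0.1728, 0.2126]
tcp_rot: [-0.001, 0.625, 0.78, -0.001]
ft_force: [-5.0, -1.5, 3.7]
opening: 0.0004
gripper_force: 2.8
```

```bash
python3 -m jog '[{"slide":[0,1,0],"turn":0,"hand":0},{"slide":[0,1,0],"turn":0,"hand":0},{"slide":[0,0,0],"turn":0,"hand":0}]'; python3 -m jog '[{"slide":[0,-4,0],"turn":0,"hand":0},{"slide":[0,-6,0],"turn":0,"hand":0},{"slide":[25,0,0],"turn":0,"hand":0},{"slide":[25,0,0],"turn":0,"hand":0},{"slide":[0,0,0],"turn":0,"hand":0},{"slide":[0,5,0],"turn":0,"hand":0},{"slide":[0,3,0],"turn":0,"hand":0},{"slide":[0,0,0],"turn":0,"hand":0}]'
```

```text
t: 21.62
position: [0.5378, 0.173, 0.2125]
tcp_rot: [-0.002, 0.625, 0.781, -0.003]
ft_force: [-10.9, -2.4, 10.7]
opening: -0.0
gripper_force: 6.6
t: 22.62
position: [0.5267, 0.2206, 0.2125]
tcp_rot: [-0.0, 0.626, 0.78, -0.001]
ft_force: [-4.2, -0.8, 5.4]
opening: 0.0004
gripper_force: 2.7
```

```bash
python3 -m jog '[{"slide":[0,1,0],"turn":0,"hand":0},{"slide":[0,1,0],"turn":0,"hand":0},{"slide":[0,0,0],"turn":0,"hand":0}]'
```

```text
t: 23.0
position: [0.5274, 0.2207, 0.2125]
tcp_rot: [-0.001, 0.626, 0.78, -0.003]
ft_force: [-12.0, -2.6, 10.1]
opening: 0.0003
gripper_force: 6.3
```

Both presses stop at the same depth (562.5 and 562.7 mm along the board x), so the tin is square. Next I find the fin from the earlier depth data and check the tin's seating with a fresh shot.

```bash
python3 -m jog '[{"slide":[0,-12,0],"turn":0,"hand":0},{"slide":[0,0,-40],"turn":0,"hand":0},{"slide":[0,0,-50],"turn":0,"hand":0},{"slide":[-50,15,-30],"turn":0,"hand":0.6},{"slide":[-60,15,-30],"turn":0,"hand":0.6},{"slide":[-60,15,0],"turn":0,"hand":0.6},{"slide":[-60,10,0],"turn":0,"hand":0.6},{"slide":[0,0,0],"turn":0,"hand":0.6}]'; python3 -m jog '[{"slide":[-40,0,0],"turn":0,"hand":0.6},{"slide":[0,0,0],"turn":0,"hand":0.6},{"slide":[0,0,0],"turn":0,"hand":0.6}]'; python3 - <<'E'
from h import *
shot("wrist","w6")
s=read_state();p=np.array(s["position"])[:2]*1000;print(p)
a=np.radians(12.5);M=np.array([[-np.sin(a),np.cos(a)],[np.cos(a),np.sin(a)]])
c=np.array([591.4,261.9])
for tag in ("w1","w6"):
    C=cloud("wrist",tag);im=np.load(tag+".npz")["im"].max(2)
    L=(C[...,:2]*1000-c)@M.T   # board y, board x rel corner
    ok=(C[...,2]>.06)&(C[...,2]<.07)&(L[...,0]<-180)&(L[...,0]>-330)&(L[...,1]>-80)&(L[...,1]<10)
    if ok.any(): print(tag,ok.sum(),"fin y,x",np.percentile(L[ok],[3,50,97],axis=0).round(1).tolist(),"abs",np.percentile(C[ok],[50],axis=0).round(4))
    ok=(C[...,2]>.04)&(C[...,2]<.047)&(L[...,0]<-115)&(L[...,0]>-330)&(L[...,1]>-80)&(L[...,1]<-5)
    print("faceplate",np.percentile(L[ok],[3,50,97],axis=0).round(1).tolist() if ok.any() else 0)
E
```

```text
t: 24.0
position: [0.6195, 0.0049, 0.3598]
tcp_rot: [0.001, 0.629, 0.777, -0.001]
ft_force: [-0.5, -0.2, 0.2]
opening: 0.047
gripper_force: 0.0
t: 24.38
position: [0.627, -0.0261, 0.3597]
tcp_rot: [-0.0, 0.625, 0.781, 0.0]
ft_force: [0.1, 0.7, 0.4]
opening: 0.0526
gripper_force: 0.0
[627.0440246  -25.52927236]
w1 349 fin y,x [[-251.2, -42.4], [-242.8, -31.4], [-236.6, -20.4]] abs [[0.6136 0.0181 0.0647]]
faceplate [[-237.1, -54.4], [-203.5, -31.3], [-199.4, -8.1]]
w6 585 fin y,x [[-251.5, -42.2], [-243.8, -31.5], [-236.8, -20.4]] abs [[0.6138 0.017  0.0646]]
faceplate [[-236.4, -54.7], [-204.3, -31.7], [-200.4, -7.9]]
```

```bash
python3 - <<'E'
from h import *
a=np.radians(12.5);M=np.array([[-np.sin(a),np.cos(a)],[np.cos(a),np.sin(a)]]);c=np.array([591.4,261.9])
C=cloud("wrist","w6");L=(C[...,:2]*1000-c)@M.T
ok=(C[...,2]>.056)&(C[...,2]<.064)&(L[...,0]>-140)&(L[...,0]<10)&(abs(L[...,1]+35)<50)
V=L[ok];print(len(V),np.percentile(V,[1,99],axis=0).round(1).tolist())
for lo in (-110,-90,-70,-50,-30):
    k=V[(V[:,0]>lo)&(V[:,0]<lo+20),1]
    if len(k)>20: print(lo,np.percentile(k,[2,98]).round(1))
for lo in (-60,-45,-30,-15):
    k=V[(V[:,1]>lo)&(V[:,1]<lo+12),0]
    if len(k)>20: print("end",lo,np.percentile(k,[2,98]).round(1))
E
python3 -m jog '[{"slide":[22,-2,20],"turn":0,"hand":0.6},{"slide":[22.5,-2,30],"turn":0,"hand":0.6},{"slide":[0,0,25],"turn":0,"hand":0.6},{"slide":[0,0,0],"turn":0,"hand":0.6},{"slide":[0,0,0],"turn":0,"hand":0.6}]'
```

```text
t: 25.05
position: [0.614, 0.0161, 0.2859]
tcp_rot: [0.0, 0.625, 0.781, 0.0]
ft_force: [0.1, -0.1, 1.0]
opening: 0.0527
gripper_force: 0.0Traceback (most recent call last):
  File "<stdin>", line 5, in <module>
    return _quantile_unchecked(
        a, q, axis, out, overwrite_input, method, keepdims, weights)
    return _ureduce(a,
                    func=_quantile_ureduce_func,
    ...<5 lines>...
                    overwrite_input=overwrite_input,
                    method=method)
    r = func(a, **kwargs)
    result = _quantile(arr,
                       quantiles=q,
    ...<2 lines>...
                       out=out,
                       weights=wgt)
    slices_having_nans = np.isnan(arr[-1, ...])
                                  ~~~^^^^^^^^^
IndexError: index -1 is out of bounds for axis 0 with size 0
```

```bash
python3 -m jog '[{"slide":[0,0,0],"turn":0,"hand":0.6}]' >/dev/null; python3 - <<'E'
from h import *
shot("wrist","w7");shot("scene","s7")
a=np.radians(12.5);M=np.array([[-np.sin(a),np.cos(a)],[np.cos(a),np.sin(a)]]);c=np.array([591.4,261.9])
for cam,tag in (("wrist","w7"),("scene","s7")):
    C=cloud(cam,tag);L=(C[...,:2]*1000-c)@M.T
    for n,zl,zh in (("tin",.055,.066),("fence",.043,.052)):
        ok=(C[...,2]>zl)&(C[...,2]<zh)&(L[...,0]>-140)&(L[...,0]<25)&(abs(L[...,1]+30)<55)
        V=L[ok];print(tag,n,len(V))
        for lo in (-110,-90,-70,-50,-30):
            k=V[(V[:,0]>lo)&(V[:,0]<lo+20),1]
            if len(k)>20: print("  x at y",lo,np.percentile(k,[2,98]).round(1))
        for lo in (-60,-45,-30,-15):
            k=V[(V[:,1]>lo)&(V[:,1]<lo+12),0]
            if len(k)>20: print("  y at x",lo,np.percentile(k,[2,98]).round(1))
E
```

```text
w7 tin 3300
  x at y -110 [-60.7  -1.9]
  y at x -60 [-109.5  -97.4]
  y at x -45 [-109.6  -97.7]
  y at x -30 [-109.6  -97.7]
  y at x -15 [-109.6  -97.4]
w7 fence 2069
  x at y -110 [-59.  11.]
  y at x -60 [-110.4 -109.1]
  y at x -45 [-110.4 -109.2]
  y at x -30 [-110.3 -109.2]
  y at x -15 [-110.3 -109.3]
s7 tin 1135
  x at y -110 [-59.1   0.3]
  x at y -90 [-60.5   0.5]
  x at y -70 [-58.5   1. ]
  x at y -50 [-58.8   0.5]
  x at y -30 [-59.4   0.4]
  y at x -60 [-108.1   -0.3]
  y at x -45 [-108.4    0.4]
  y at x -30 [-108.1   -0.3]
  y at x -15 [-108.2   -1.5]
s7 fence 579
  x at y -110 [-51.8  12.8]
  x at y -90 [-1.  13.4]
  x at y -70 [-1.5 12.7]
  x at y -50 [-3.4 12.8]
  x at y -30 [-1.6 13.9]
  y at x -30 [-110.4   13.7]
  y at x -15 [-109.8   14. ]
```

The tin is seated and square, with its free end at −110 mm all along. Grip the fin.

```bash
python3 -m jog '[{"slide":[0,0,30],"turn":0,"hand":0.6},{"slide":[0,0,30],"turn":0,"hand":0.6},{"slide":[0,0,12],"turn":0,"hand":0.6},{"slide":[0,0,0],"turn":0,"hand":0.6},{"slide":[0,0,0],"turn":0,"hand":0},{"slide":[0,0,0],"turn":0,"hand":0},{"slide":[0,0,0],"turn":0,"hand":0},{"slide":[0,0,0],"turn":0,"hand":0}]' 15
```

```text
t: 26.28
position: [0.6135, 0.0156, 0.2135]
tcp_rot: [-0.0, 0.625, 0.78, -0.0]
ft_force: [-4.1, 0.1, 6.9]
opening: 0.0238
gripper_force: 15.0
```

```bash
python3 -m jog '[{"slide":[8,0,0],"turn":0,"hand":0},{"slide":[15,0,0],"turn":0,"hand":0},{"slide":[15,0,0],"turn":0,"hand":0},{"slide":[15,0,0],"turn":0,"hand":0},{"slide":[15,0,0],"turn":0,"hand":0},{"slide":[8,0,0],"turn":0,"hand":0},{"slide":[4,0,0],"turn":0,"hand":0},{"slide":[0,0,0],"turn":0,"hand":0}]'; python3 -m jog '[{"slide":[2,0,0],"turn":0,"hand":0},{"slide":[2,0,0],"turn":0,"hand":0},{"slide":[0,0,0],"turn":0,"hand":0}]'
```

```text
t: 27.28
position: [0.5961, 0.0944, 0.2135]
tcp_rot: [-0.0, 0.625, 0.781, 0.0]
ft_force: [-2.4, 0.0, 5.5]
opening: 0.0238
gripper_force: 15.0
t: 27.65
position: [0.5953, 0.0976, 0.2135]
tcp_rot: [0.0, 0.625, 0.78, 0.0]
ft_force: [-3.0, 0.2, 5.8]
opening: 0.024
gripper_force: 15.0
```

```bash
python3 -m jog '[{"slide":[1,0,0],"turn":0,"hand":0},{"slide":[1,0,0],"turn":0,"hand":0},{"slide":[0,0,0],"turn":0,"hand":0}]'; python3 -m jog '[{"slide":[1,0,0],"turn":0,"hand":0},{"slide":[1,0,0],"turn":0,"hand":0},{"slide":[0,0,0],"turn":0,"hand":0}]'
```

```text
t: 28.02
position: [0.5949, 0.0994, 0.2135]
tcp_rot: [0.0, 0.625, 0.78, -0.0]
ft_force: [-2.6, -1.3, 5.2]
opening: 0.0239
gripper_force: 15.0
t: 28.4
position: [0.5945, 0.1014, 0.2136]
tcp_rot: [0.0, 0.625, 0.78, 0.0]
ft_force: [-1.7, -1.3, 5.9]
opening: 0.0243
gripper_force: 15.0
```

```bash
python3 -m jog '[{"slide":[1,0,0],"turn":0,"hand":0},{"slide":[0,0,0],"turn":0,"hand":0},{"slide":[0,0,0],"turn":0,"hand":0}]'; python3 -m jog '[{"slide":[1,0,0],"turn":0,"hand":0},{"slide":[0,0,0],"turn":0,"hand":0}]'
```

```text
t: 28.78
position: [0.5943, 0.1023, 0.2135]
tcp_rot: [0.0, 0.625, 0.78, -0.0]
ft_force: [-2.4, -1.0, 5.5]
opening: 0.0239
gripper_force: 15.0
t: 29.02
position: [0.5941, 0.1033, 0.2136]
tcp_rot: [0.0, 0.625, 0.78, -0.0]
ft_force: [-2.3, -1.7, 5.5]
opening: 0.0241
gripper_force: 15.0
```

```bash
python3 -m jog '[{"slide":[1,0,0],"turn":0,"hand":0},{"slide":[0,0,0],"turn":0,"hand":0}]'; python3 -m jog '[{"slide":[1,0,0],"turn":0,"hand":0},{"slide":[0,0,0],"turn":0,"hand":0}]'
```

```text
t: 29.28
position: [0.594, 0.1037, 0.2135]
tcp_rot: [0.0, 0.626, 0.78, -0.0]
ft_force: [-1.6, -2.7, 6.4]
opening: 0.0239
gripper_force: 15.0
t: 29.52
position: [0.5939, 0.104, 0.2136]
tcp_rot: [0.001, 0.626, 0.78, -0.0]
ft_force: [-1.2, -5.6, 5.8]
opening: 0.0243
gripper_force: 15.0
```

```bash
python3 -m jog '[{"slide":[1,0,0],"turn":0,"hand":0},{"slide":[0,0,0],"turn":0,"hand":0}]'; python3 -m jog '[{"slide":[0,0,0],"turn":0,"hand":0.55},{"slide":[0,0,0],"turn":0,"hand":0.55},{"slide":[0,0,0],"turn":0,"hand":0.55},{"slide":[0,0,0],"turn":0,"hand":0.55},{"slide":[0,0,-25],"turn":0,"hand":0.55},{"slide":[0,0,-40],"turn":0,"hand":0.55},{"slide":[0,0,-50],"turn":0,"hand":0.55},{"slide":[0,0,0],"turn":0,"hand":0.55}]'
python3 - <<'E'
from h import *
shot("wrist","w8");shot("scene","s8")
a=np.radians(12.5);M=np.array([[-np.sin(a),np.cos(a)],[np.cos(a),np.sin(a)]]);c=np.array([591.4,261.9])
for cam,tag in (("wrist","w8"),("scene","s8")):
    C=cloud(cam,tag);L=(C[...,:2]*1000-c)@M.T
    for n,zl,zh,y0,y1 in (("tin",.055,.066,-125,25),("stop plate",.040,.048,-130,-110),("fin",.06,.07,-200,-125)):
        ok=(C[...,2]>zl)&(C[...,2]<zh)&(L[...,0]>y0)&(L[...,0]<y1)&(abs(L[...,1]+30)<55)
        V=L[ok];print(tag,n,len(V),np.percentile(V,[2,50,98],axis=0).round(1).tolist() if len(V) else "")
        if n=="tin":
          for lo in (-110,-90,-70,-50,-30):
            k=V[(V[:,0]>lo)&(V[:,0]<lo+20),1]
            if len(k)>20: print("  x at y",lo,np.percentile(k,[2,98]).round(1))
          for lo in (-60,-45,-30,-15):
            k=V[(V[:,1]>lo)&(V[:,1]<lo+12),0]
            if len(k)>20: print("  y at x",lo,np.percentile(k,[2,98]).round(1))
C=cloud("scene","s8")
for n,(u0,v0,u1,v1,zl,zh) in dict(sq=(215,235,275,295,.065,.08),jar=(230,175,280,235,.07,.1)).items():
    Q=C[v0:v1,u0:u1].reshape(-1,3);Q=Q[(Q[:,2]>zl)&(Q[:,2]<zh)];print(n,np.round(cv2.minAreaRect((Q[:,:2]*1000).astype(np.float32))[0],1))
E
```

```text
t: 29.78
position: [0.5938, 0.1041, 0.2136]
tcp_rot: [0.001, 0.626, 0.78, -0.001]
ft_force: [-1.3, -7.2, 5.1]
opening: 0.024
gripper_force: 15.0
t: 30.78
position: [0.5946, 0.1067, 0.3321]
tcp_rot: [0.002, 0.625, 0.78, 0.003]
ft_force: [0.6, 0.9, 0.1]
opening: 0.0482
gripper_force: 0.0
w8 tin 13449 [[-106.8, -60.9], [-55.5, -31.2], [-2.1, -1.7]]
  x at y -110 [-60.7  -1.8]
  x at y -90 [-60.9  -1.6]
  x at y -70 [-60.8  -1.8]
  x at y -50 [-61.1  -2.1]
  x at y -30 [-61.3  -1.5]
  y at x -60 [-106.    -2.3]
  y at x -45 [-106.9   -1.8]
  y at x -30 [-107.4   -1.7]
  y at x -15 [-106.7   -2.1]
w8 stop plate 766 [[-128.3, -55.2], [-114.8, -20.8], [-110.9, 11.0]]
w8 fin 633 [[-161.2, -42.5], [-153.0, -31.3], [-146.3, -20.0]]
s8 tin 1149 [[-107.5, -59.7], [-58.5, -24.6], [-0.1, 0.6]]
  x at y -110 [-59.   -0.1]
  x at y -90 [-59.4   0.7]
  x at y -70 [-59.4   0.7]
  x at y -50 [-59.9   0.4]
  x at y -30 [-59.9   0.7]
  y at x -60 [-106.9   -0.8]
  y at x -45 [-107.6    0.3]
  y at x -30 [-108.2   -0.3]
  y at x -15 [-107.3   -0.7]
s8 stop plate 101 [[-129.1, -52.7], [-115.2, -16.9], [-110.0, 12.4]]
s8 fin 75 [[-162.1, -41.7], [-154.9, -28.3], [-146.8, -18.1]]
sq [ 619.3 -233.2]
jar [ 444.  -237.1]
```

```bash
python3 -c "
from rig import *
print(close_job())"
```

```text
the job is handed in; nothing more can be done
None
```

The tin stands upright, flush and square in the fence corner, with the end stop touching its free end and the square tin and jar unmoved; I handed the job in at about 31 s of the 72 s limit, with no verdict returned.

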